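# Square a hard nougat bar against the fence of a portioning board

## Robot

A 6-joint arm with a two-finger parallel gripper is mounted at the origin on the work surface. World frame = base frame: x ahead of the robot, y to its left, z up, the work surface at z = 0. Lengths are in m, angles in rad, forces in N, time in s.
With the tool pointing down it reaches from about 0.25 to 0.725 m from the base axis. Payload 4 kg.
Tool frame: the origin (TCP) lies on the centre line of the jaws, within the pads' length; the fingertips stand 8 mm ahead of it and the grasp point (between the pads) lies 11 mm behind it (bot.tcp_to_tips is the z of the fingertips in the tool frame, in m); z points along the fingers, y is the direction in which the jaws open and shut (so a half turn about z gives the same grasp; the last joint's range is limited). The gripper opens to 85 mm and grips with 20 to 120 N. Pads are 22 mm wide; open, the fingers measure 114 mm over their backs; the gripper's body (76 mm by 85 mm) begins 54 mm behind the grasp point. The pads swing forward as they close: fully open they stand 13 mm farther back than shut.
Start: joints at [1.196, 0.241, 0.005, 1.335, 0, 1.571], TCP at [0.183, 0.465, 0.239] pointing down, gripper open.
Joint ranges: [-2.72, 2.72], [-1.05, 1.87], [-1.09, 1.28], [-1.99, 2.15], [-1.42, 1.44], [-3.14, 3.14]. Speed limits (rad/s): [2.79, 2.79, 3.14, 3.14, 3.14, 3.14].

## Interface

Orientations are given as [roll, pitch, yaw] about the fixed x, y, z axes, in that order (R = Rz(yaw) Ry(pitch) Rx(roll)).
In Python, from station import get_state, cams, job_done, bot gives the robot as it stands.
- The arm moves only by the shell command python3 -m jog 'ROWS' [FORCE]. ROWS is JSON, a list of rows, each a list of 7 numbers: the shift along the tool's x, y, z in cm, then the turn, a rotation vector about the tool's x, y, z in degrees, then the opening, from 0 (shut) to 1 (fully open). A call has 1 to 10 rows; each row is the pose to reach, as a shift and turn from the pose commanded when the call began, along the tool's axes at that moment; what a row does not reach only later rows make up. A row lasts 1/8 s, in which the tool goes at most 62.5 mm and 10.7 degrees, less where a joint would pass 70% of its speed; a pose out of reach is approached as far as the arm can. A call with a gripper value outside its range is refused whole. The fingers move at their own pace and stop on an object; FORCE is the grip in N (left out, the last holds). Time passes only in rows, so rows that repeat a pose let the fingers close. It gives the time, the measured TCP pose, the force and the opening at its end, in the units of the state.
- get_state(): the state, without advancing time (a new reading comes with each control period).
- cams.snapshot(name): name is "scene" or "top" or "wrist"; returns a dict with "color" (420x560x3 uint8, red, green, blue), "z_map" (420x560 float32, m along the optical axis (not along the pixel's ray), 0 where there is no reading), "vfov" (degrees; the focal length in pixels is half the picture's height over the tangent of half this angle, whatever the lens; pixels are square), "cx", "cy" (the principal point, pixels), "k1" (the pictures are not rectified: a ray, as slopes to the right and down, at radius r is drawn at 1 + k1 r^2 times it, then the intrinsics apply), "rvec" (rotation vector, rad) and "tvec" (3), from world to camera coordinates, as OpenCV has them. Camera axes: x right, y down, z forward; pixel columns grow to the right and rows downward; lengths in m; the calibration is good to about 2 mm. A picture is of the moment at which its call begins.
- job_done(): hands the job in, once; it reports no verdict.
The state is a dict: "clock": time; "joint_positions": joint angles; "dq": joint speeds; "effort": joint torques, N m; "tcp_pos": TCP position; "orientation": TCP orientation; "force": force on the tool from outside, world axes, zero at the start; "moment": the same for the moment, N m; "grip_width": finger opening in m.
Only numpy, scipy, OpenCV 4.12 (cv2) and the standard library are available. Lean on these libraries where they do the work, as an engineer would, in place of code of your own. Each camera call takes 0.05 s, during which the arm holds its last target.

## Task

Get the long nougat bar ready for portioning: push it at two points along its near side until its whole length lies square against both pads of the board's fence, finishing with a firm, steady push of about 10 N straight onto a pad; then push it lengthwise along the fence until it bears firmly on the end stop. Leave it lying flat on the board, touching both pads and the end stop. Hard nougat is brittle and cracks above 16 N, and the things around the board must stay where they are.

Things in the scene. Friction and masses are not known exactly. Their poses are not given: they have to be found in the camera images.
- jig: Portioning board fixed to the table: white plastic, 270 (x) by 470 (y) by 15 mm thick, dark knife lines across it. Origin: centre of its underside, on the table. +x points from the robot to the fence, +y left along the fence. Fence: stainless angle along y, 4 mm thick, 28 mm high above the board, near face at x = 52 mm, y = -220 to 220 mm; two pads on its near face, end stop at its right.
- pad_left: Left nylon locating pad on the fence's near face, 22 mm wide (y) and 20 mm high, 7 mm proud of the fence. Rigid. Origin: centre of its near (contact) face, at x = 45, y = 110, z = 28 mm in the board's frame. Axes as the board. The bar is bedded when both its ends are up to the line of the pads and at least 6 N bears on either pad for 0.2 s.
- pad_right: Right nylon locating pad, same size. Origin: centre of its near (contact) face, at x = 45, y = -80, z = 28 mm in the board's frame. Rigid. Axes as the board.
- stop: End stop: a steel block 46 (x) by 10 mm (y), 28 mm high, with a bolted foot to its right. Rigid. Origin: foot of the middle of its contact face, at x = 27, y = -140, z = 15 mm in the board's frame; the contact face looks to +y. The bar counts as up to it once at least 3 N has borne on it for 0.2 s.
- bar: Long nougat bar, loose: 40 (x) by 280 (y) by 30 mm high, tan with brown almond pieces, wafer beneath, 0.33 to 0.57 kg; drags on the board with 0.7 to 3 N. Origin: centre of its underside; +y along it to its left end, +x to its far face. Cracks if pressed over 16 N. Starts 20 to 50 mm left of its place, clear of the pads and up to 0.17 rad askew. Home: its middle at x = 25, y = 0 mm in the board's frame.
- bar_far_left (a point): Point on the bar's far face 120 mm left of its middle, at mid height (bar frame 20, 120, 15 mm). Pushing the bar more than about 60 mm from its middle swings its other end back from the fence.
- bar_far_right (a point): Point on the bar's far face 120 mm right of its middle, at mid height (bar frame 20, -120, 15 mm).
- bar_right_end (a point): Centre of the bar's right end face, which meets the end stop (bar frame 0, -140, 15 mm).
- bar_left_end (a point): Centre of the bar's left end face, free, to be pushed (bar frame 0, 140, 15 mm).
- offcut: Bystander: short piece of the same nougat, 40 by 70 by 30 mm, on the table to the right. Origin: centre of its underside.
- scraper: Bystander: bench scraper lying flat, steel blade 110 by 150 mm with a round white grip 20 mm thick, on the table to the left. Origin: centre of its underside.
- wafers: Bystander: stack of round wafers 90 mm across and 22 mm high, on the table to the left of the board, on the robot's side. Origin: centre of its underside.
- crate: Bystander: open white plastic crate 200 (x) by 300 (y) and 110 mm high, standing to the right of the board, its long side towards the board. Origin: centre of its underside.

How it is judged:
By the outcome, as a careful person would: the job done as asked, in the order asked, and still so for the second after the job is handed in, with the robot touching nothing.
It also fails if it takes over 72 s, if anything falls off the work surface, if the arm or the gripper's body presses on something with over 40 N, if the wrist force passes 120 N, or if a joint passes its speed limit or range.

## Working session

There is one attempt and no reset: what is moved stays moved. The work goes in short steps, Python scripts to look and compute and a shell command to move; the robot and the scene stay as the last step left them, time stands still between calls to the robot, and variables do not carry over. Pictures are saved under pics/ and viewed, and the job is handed in when it is done.

```bash
ls; mkdir -p pics; cat > h.py <<'E'
import numpy as np, cv2, json
from station import get_state, cams, job_done, bot
def K(s):
    h=s["color"].shape[0]; f=h/2/np.tan(np.radians(s["vfov"])/2)
    return f
def save(s,n): cv2.imwrite("pics/"+n, cv2.cvtColor(s["color"],cv2.COLOR_RGB2BGR))
def ray(s,uv):
    f=K(s); uv=np.atleast_2d(np.array(uv,float))
    d=(uv-[s["cx"],s["cy"]])/f; r=d.copy()
    for _ in range(30): r=d/(1+s["k1"]*(r**2).sum(1,keepdims=True))
    R=cv2.Rodrigues(np.array(s["rvec"],float))[0]; t=np.array(s["tvec"],float).ravel()
    c=-R.T@t; return c, (np.c_[r,np.ones(len(r))])@R
def onplane(s,uv,z):
    c,d=ray(s,uv); return c+d*((z-c[2])/d[:,2:3])
def proj(s,P):
    P=np.atleast_2d(P); R=cv2.Rodrigues(np.array(s["rvec"],float))[0]; t=np.array(s["tvec"],float).ravel()
    q=P@R.T+t; a=q[:,:2]/q[:,2:]; a=a*(1+s["k1"]*(a**2).sum(1,keepdims=True)); return a*K(s)+[s["cx"],s["cy"]]
E
python3 - <<'E'
from h import *
st=get_state(); print(st)
for n in ["scene","top","wrist"]:
    s=cams.snapshot(n); save(s,n+"0.png"); print(n,s["vfov"],s["cx"],s["cy"],s["k1"],s["rvec"],s["tvec"])
    np.savez("/tmp/"+n+"0.npz",**s)
E
```

```text
pics
{'clock': 0.0, 'joint_positions': array([ 1.19600987e+00,  2.41401771e-01,  3.73722457e-03,  1.33518840e+00,
       -3.80625115e-06,  1.57073842e+00]), 'dq': array([ 3.10224421e-04, -2.30563677e-04,  2.95588700e-05, -2.14888742e-04,
        8.86060245e-04,  1.95185961e-04]), 'effort': array([ 1.64516950e-03, -3.72323728e+01,  2.52405113e+01,  1.70256360e-02,
        1.36767298e-04, -1.02009400e-05]), 'tcp_pos': array([0.18281655, 0.46472966, 0.23842349]), 'orientation': array([-3.13953603e+00,  3.68714365e-06,  2.76686411e+00]), 'force': array([ 0.26902613,  0.52724298, -0.23040773]), 'moment': array([-0.0030125 ,  0.02580812,  0.01819572]), 'grip_width': 0.08502273528016602}
scene 56.10708286886323 281.73130531730385 206.89651086739354 -0.08003298645052871 [ 1.63419543  2.08898074 -0.69050266] [ 0.11750367 -0.364589    1.28730352]
top 43.7429839475679 285.7797482779118 213.29407205820854 -0.12638533791859238 [ 2.19543092 -2.18221394  0.08507717] [-0.00323758  0.4761638   1.3213218 ]
wrist 67.82839549581689 283.4090233013451 207.47033383432552 -0.05702167717808714 [-2.40890616 -1.64049118 -0.21485859] [-0.49924171 -0.03299841  0.37853656]
```

View pics/top0.png

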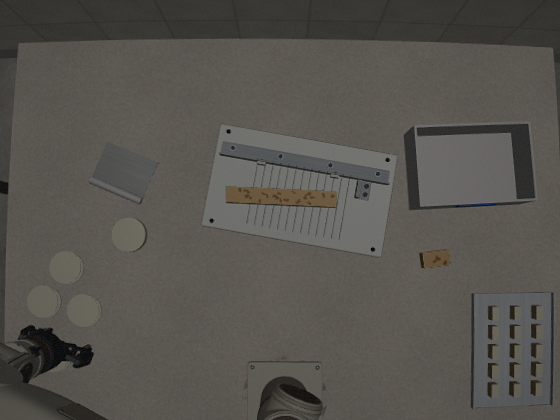

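View pics/scene0.png

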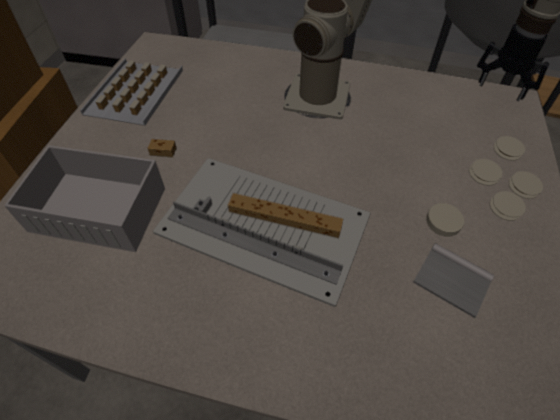

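Top view: board corners are around (219,125), (396,155), (382,257) and (203,225). The bar spans (226,195) to (337,200), the stop is near (363,189) and the pads are near (262,162) and (335,176). Next I'll measure these.

```bash
cat > meas.py <<'E'
from h import *
def quad(mask,seed=None):
    cs,_=cv2.findContours(mask,cv2.RETR_EXTERNAL,cv2.CHAIN_APPROX_NONE)
    return cs
def barmask(s):
    h=cv2.cvtColor(s["color"],cv2.COLOR_RGB2HSV)
    m=((h[...,0]>8)&(h[...,0]<24)&(h[...,1]>85)&(h[...,2]>50)).astype(np.uint8)
    return cv2.morphologyEx(m,cv2.MORPH_CLOSE,np.ones((5,5)))
E
python3 - <<'E'
from meas import *
s=dict(np.load("/tmp/top0.npz"))
im=cv2.cvtColor(s["color"],cv2.COLOR_RGB2BGR)
print(s["color"][235,300],s["color"][300,300],s["color"][195,280],s["color"][140,230], s["color"][170,300])
cv2.imwrite("pics/topcrop0.png",cv2.resize(im[110:270,190:410],None,fx=3.6,fy=3.6,interpolation=cv2.INTER_CUBIC))
hsv=cv2.cvtColor(s["color"],cv2.COLOR_RGB2HSV)
m=((hsv[...,2]>125)&(hsv[...,1]<40)).astype(np.uint8); m[:,400:]=0;m[:110]=0;m[270:]=0;m[:,:195]=0
pts=cv2.findNonZero(m)
h=cv2.convexHull(pts); r=cv2.minAreaRect(h); b=cv2.boxPoints(r); ap=cv2.approxPolyDP(h,8,True)[:,0]
print(b,ap); print(onplane(s,ap,0.015))
bm=barmask(s)
for c in quad(bm):
    if cv2.contourArea(c)<100: continue
    r=cv2.minAreaRect(c); b=cv2.boxPoints(r); print("bar",b,onplane(s,b,0.045)[:,:2])
E
```

```text
[111 111 109] [97 93 88] [107  91  64] [115 116 111] [119 119 116]Traceback (most recent call last):
  File "<stdin>", line 9, in <module>
cv2.error: OpenCV(4.12.0) /io/opencv/modules/imgproc/src/convhull.cpp:143: error: (-215:Assertion failed) total >= 0 && (depth == CV_32F || depth == CV_32S) in function 'convexHull'
```

```bash
python3 -c "
from station import bot
print(bot,[a for a in dir(bot) if a[0]!='_']); print(bot.tcp_to_tips)"; python3 -m jog --help | head -20
```

```text
<Robot object at 0x7f4dd877fa10> ['PlanningError', 'tcp_to_tips']
0.008invalid input: not JSON, or not a number
```

```bash
python3 - <<'E'
from meas import *
s=dict(np.load("/tmp/top0.npz"))
hsv=cv2.cvtColor(s["color"],cv2.COLOR_RGB2HSV)
for p in [(240,250),(165,210),(165,240),(135,300),(196,250),(195,300),(240,340)]: print(p,s["color"][p],hsv[p])
E
```

```text
(240, 250) [96 92 87] [17 24 96]
(165, 210) [93 90 83] [21 27 93]
(165, 240) [113 113 109] [ 30   9 113]
(135, 300) [96 92 86] [18 27 96]
(196, 250) [93 77 54] [ 18 107  93]
(195, 300) [106  88  62] [ 18 106 106]
(240, 340) [111 112 108] [ 38   9 112]
```

View pics/topcrop0.png

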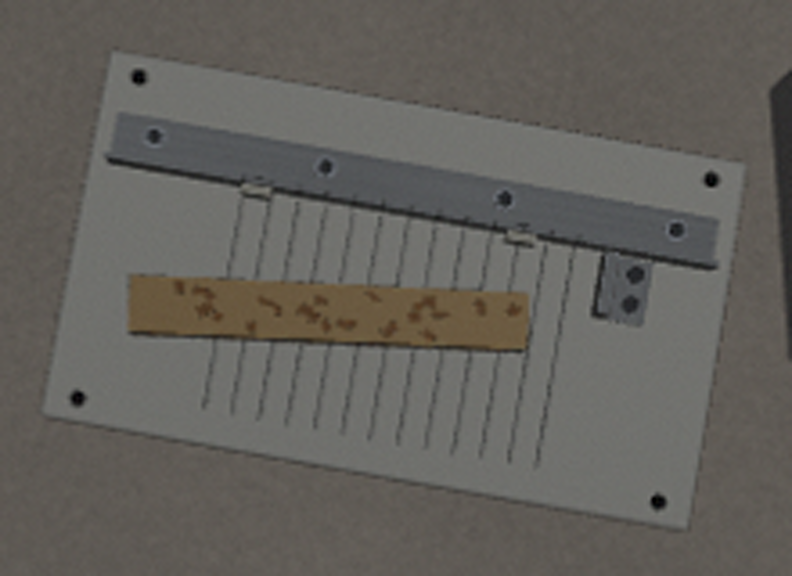

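```bash
cat >> meas.py <<'E'
def boardmask(s,lo=102):
    h=cv2.cvtColor(s["color"],cv2.COLOR_RGB2HSV)
    m=((h[...,2]>=lo)&(h[...,1]<20)).astype(np.uint8)
    return cv2.morphologyEx(m,cv2.MORPH_OPEN,np.ones((3,3)))
def sides(pts,lines=None):
    "fit a rectangle's 4 side lines in plane from contour points; return center, angle of long axis, size"
    (c,wh,a)=cv2.minAreaRect((pts*1e3).astype(np.float32)); b=cv2.boxPoints((c,wh,a)).astype(float)
    # refine each side by fitLine on near pts
    L=[]
    P=pts*1e3
    for i in range(4):
        p,q=b[i],b[(i+1)%4]; d=(q-p)/np.linalg.norm(q-p); n=np.array([-d[1],d[0]])
        t=(P-p)@d; e=(P-p)@n; l=np.linalg.norm(q-p)
        k=(abs(e)<5)&(t>0.05*l)&(t<0.95*l)
        v=cv2.fitLine(P[k].astype(np.float32),cv2.DIST_HUBER,0,0.01,0.01).ravel(); L.append((v[:2],v[2:]))
    C=[]
    for i in range(4):
        (d1,p1),(d2,p2)=L[i-1],L[i]
        s=np.linalg.solve(np.c_[d1,-d2],p2-p1); C.append(p1+d1*s[0])
    C=np.array(C,float); e=np.linalg.norm(np.roll(C,-1,0)-C,axis=1)
    return C,e,C.mean(0),L
E
python3 - <<'E'
from meas import *
for n in ["top","scene"]:
    s=dict(np.load(f"/tmp/{n}0.npz"))
    m=boardmask(s); 
    if n=="top":
        m[:,400:]=0;m[:115]=0;m[265:]=0;m[:,:198]=0
        pts=cv2.convexHull(cv2.findNonZero(m))
        cs,_=cv2.findContours(cv2.morphologyEx(m,cv2.MORPH_CLOSE,np.ones((25,25))),cv2.RETR_EXTERNAL,cv2.CHAIN_APPROX_NONE)
        c=max(cs,key=cv2.contourArea)[:,0]
        C,e,ctr,L=sides(onplane(s,c,0.015)[:,:2]); print("board",C.round(1),e.round(1),ctr.round(1))
        for i in range(4): d=C[(i+1)%4]-C[i]; print(np.degrees(np.arctan2(d[1],d[0])).round(2),end=" ")
        cv2.imwrite("pics/bm.png",m*255)
    bm=barmask(s)
    for c in quad(bm):
        if cv2.contourArea(c)<400: continue
        C,e,ctr,L=sides(onplane(s,c[:,0],0.045)[:,:2]); print(n,"bar",C.round(1),e.round(1),ctr.round(1))
        for i in range(4): d=C[(i+1)%4]-C[i]; print(np.degrees(np.arctan2(d[1],d[0])).round(2),end=" ")
    print()
E
```

```text
board [[ 368.8 -242.2]
 [ 628.4 -286.9]
 [ 707.4  169.1]
 [ 447.4  214.3]] [263.4 462.8 263.9 463.2] [538.  -36.4]
-9.79 80.17 170.14 -99.77 top bar [[ 492.6 -123.1]
 [ 529.6 -126.8]
 [ 540.7  149.7]
 [ 503.5  150.5]] [ 37.2 276.7  37.2 273.9] [516.6  12.6]
-5.58 87.72 178.81 -92.28 
scene bar [[ 493.8 -125.2]
 [ 546.3 -126.4]
 [ 556.9  147.8]
 [ 504.1  150.4]] [ 52.6 274.4  52.9 275.8] [525.3  11.7]
-1.22 87.78 177.23 -92.13 Traceback (most recent call last):
  File "<stdin>", line 16, in <module>
  File "meas.py", line 23, in sides
    v=cv2.fitLine(P[k].astype(np.float32),cv2.DIST_HUBER,0,0.01,0.01).ravel(); L.append((v[:2],v[2:]))
      ~~~~~~~~~~~^^^^^^^^^^^^^^^^^^^^^^^^^^^^^^^^^^^^^^^^^^^^^^^^^^^^
cv2.error: OpenCV(4.12.0) /io/opencv/modules/imgproc/src/linefit.cpp:50: error: (-215:Assertion failed) count > 0 in function 'fitLine2D_wods'
```

```bash
cat >> meas.py <<'E'
from scipy.spatial.transform import Rotation as Ro
B0=np.array([.538,-.0364]); BY=np.radians(-9.83)
def b2w(x,y,z=0):
    c,s=np.cos(BY),np.sin(BY); return np.array([B0[0]+(c*x-s*y)/1e3,B0[1]+(s*x+c*y)/1e3,z/1e3])
def w2b(P):
    d=(np.asarray(P)[...,:2]-B0)*1e3; c,s=np.cos(BY),np.sin(BY); return np.stack([c*d[...,0]+s*d[...,1],-s*d[...,0]+c*d[...,1]],-1)
def go(x,y,z,yaw=None):
    st=get_state(); R=Ro.from_euler('xyz',st["orientation"]); p=np.array(st["tcp_pos"])
    T=Ro.from_euler('xyz',[np.pi,0,BY if yaw is None else yaw])
    print("shift cm",(R.inv().apply(b2w(x,y,z)-p)*100).round(2),"turn deg",np.degrees((R.inv()*T).as_rotvec()).round(2))
def where():
    st=get_state(); p=st["tcp_pos"]; F=st["force"]; c,s=np.cos(BY),np.sin(BY)
    print("t%.2f board xyz"%st["clock"],w2b(p).round(2),(p[2]*1e3).round(2),"ori",st["orientation"].round(4),"F board",(c*F[0]+s*F[1]).round(2),(-s*F[0]+c*F[1]).round(2),F[2].round(2),"w",st["grip_width"].round(4))
def barpose(s):
    m=barmask(s); c=max(quad(m),key=cv2.contourArea)[:,0]
    C,e,ctr,L=sides(onplane(s,c,0.045)[:,:2])
    print("bar corners(board)",w2b(C/1e3).round(1).tolist(),"size",e.round(1),"ctr",w2b(ctr/1e3).round(1))
E
python3 - <<'E'
from meas import *
go(-95,45,150); where()
s=dict(np.load("/tmp/top0.npz")); barpose(s)
im=cv2.cvtColor(s["color"],cv2.COLOR_RGB2BGR); k=4
im=cv2.resize(im[110:270,190:410],None,fx=3.6,fy=3.6,interpolation=cv2.INTER_CUBIC)
def seg(pts,col):
    q=((proj(s,np.array([b2w(*p) for p in pts]))-[190,110]+.5)*3.6).astype(int)
    cv2.polylines(im,[q.reshape(-1,1,2)],False,col,1)
seg([(-135,-235,15),(135,-235,15),(135,235,15),(-135,235,15),(-135,-235,15)],(0,0,255))
seg([(52,-220,43),(52,220,43),(56,220,43),(56,-220,43),(52,-220,43)],(0,255,0))
for y in(110,-80): seg([(52,y-11,38),(45,y-11,38),(45,y+11,38),(52,y+11,38)],(255,0,0))
seg([(4,-140,43),(50,-140,43),(50,-150,43),(4,-150,43),(4,-140,43)],(255,0,255))
cv2.imwrite("pics/ov.png",im)
E
```

```text
shift cm [-41.19 -31.14   8.91] turn deg [-1.0000e-02  1.4000e-01  1.6835e+02]Traceback (most recent call last):
  File "<stdin>", line 2, in <module>
  File "meas.py", line 42, in where
    print("t%.2f board xyz"%st["clock"],w2b(p).round(2),(p[2]*1e3).round(2),"ori",st["orientation"].round(4),"F board",(c*F[0]+s*F[1]).round(2),(-s*F[0]+c*F[1]).round(2),F[2].round(2),"w",st["grip_width"].round(4))
                                                                                                                                                                                            ^^^^^^^^^^^^^^^^^^^^^^
AttributeError: 'float' object has no attribute 'round'
```

```bash
sed -i 's/st\["grip_width"\].round(4)/round(st["grip_width"],4)/' meas.py
python3 - <<'E'
from meas import *
where()
s=dict(np.load("/tmp/top0.npz")); barpose(s)
im=cv2.cvtColor(s["color"],cv2.COLOR_RGB2BGR); k=4
im=cv2.resize(im[110:270,190:410],None,fx=3.6,fy=3.6,interpolation=cv2.INTER_CUBIC)
def seg(pts,col):
    q=((proj(s,np.array([b2w(*p) for p in pts]))-[190,110]+.5)*3.6).astype(int)
    cv2.polylines(im,[q.reshape(-1,1,2)],False,col,1)
seg([(-135,-235,15),(135,-235,15),(135,235,15),(-135,235,15),(-135,-235,15)],(0,0,255))
seg([(52,-220,43),(52,220,43),(56,220,43),(56,-220,43),(52,-220,43)],(0,255,0))
for y in(110,-80): seg([(52,y-11,38),(45,y-11,38),(45,y+11,38),(52,y+11,38)],(255,0,0))
seg([(4,-140,43),(50,-140,43),(50,-150,43),(4,-150,43),(4,-140,43)],(255,0,255))
cv2.imwrite("pics/ov.png",im)
E
```

```text
t0.15 board xyz [-435.49  433.27] 238.61 ori [-3.14   -0.      2.7668] F board 0.25 0.22 0.31 w 0.0855
bar corners(board) [[-29.9, -93.2], [7.2, -90.5], [-29.2, 183.9], [-65.9, 178.3]] size [ 37.2 276.7  37.2 273.9] ctr [-29.5  44.6]
```

View pics/ov.png

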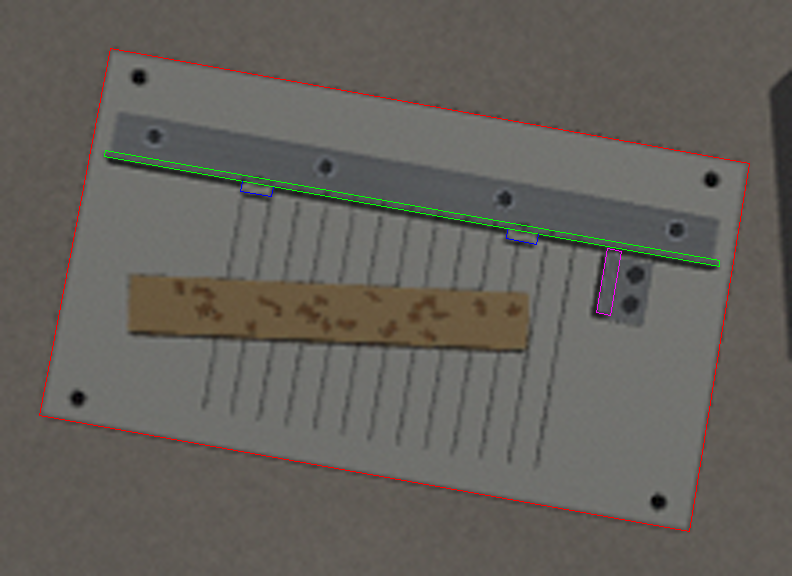

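```bash
python3 -m jog '[[-41.2,-31.1,0,0,0,168,1],[-41.2,-31.1,2,0,0,168,1],[-41.2,-31.1,4,0,0,168,1],[-41.2,-31.1,8.9,0,0,168,1],[-41.2,-31.1,8.9,0,0,168,1],[-41.2,-31.1,8.9,0,0,168,1],[-41.2,-31.1,8.9,0,0,168,1],[-41.2,-31.1,8.9,0,0,168,1],[-41.2,-31.1,8.9,0,0,168,1],[-41.2,-31.1,8.9,0,0,168,1]]'; python3 -c "
from meas import *
where(); go(-95,45,150)"
```

```text
clock: 1.4
tcp_pos: [0.4529, 0.023, 0.1492]
orientation: [-3.14, 0.001, 0.881]
force: [-0.5, 0.2, 0.4]
grip_width: 0.0856
t1.40 board xyz [-94.03  44.  ] 149.23 ori [-3.1404e+00  1.4000e-03  8.8150e-01] F board -0.51 0.11 0.44 w 0.0856
shift cm [ 0.04 -0.13 -0.08] turn deg [-2.000e-02  1.100e-01  6.034e+01]
```

```bash
python3 -m jog '[[0,-0.1,0,0,0,60.3,1],[0,-0.1,0,0,0,60.3,1],[0,-0.1,0,0,0,60.3,1],[0,-0.1,0,0,0,60.3,1],[0,-0.1,0,0,0,60.3,1],[0,-0.1,0,0,0,60.3,1],[0,-0.1,0,0,0,60.3,1]]'; python3 -c "
from meas import *
where(); go(-95,45,60)
s=cams.snapshot('scene'); save(s,'sc1.png'); s=cams.snapshot('wrist'); save(s,'wr1.png')"
```

```text
clock: 2.28
tcp_pos: [0.4462, -0.0302, 0.15]
orientation: [-3.098, 0.002, -0.095]
force: [-0.3, -0.5, 0.7]
grip_width: 0.0856
t2.27 board xyz [-91.55  -9.57] 150.03 ori [-3.0981e+00  2.3000e-03 -9.5300e-02] F board -0.22 -0.57 0.7 w 0.0856
shift cm [ 0.09 -5.07  9.23] turn deg [-2.48  0.23  4.37]
```

View pics/sc1.png

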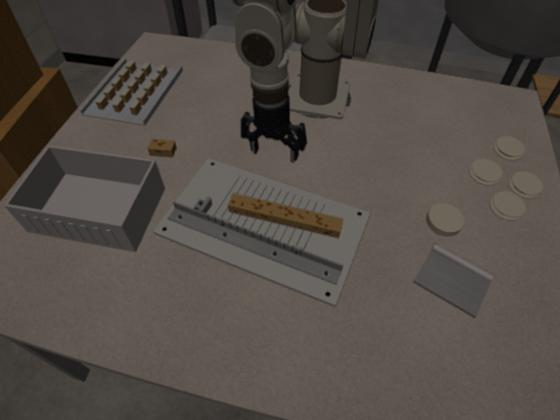

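View pics/wr1.png

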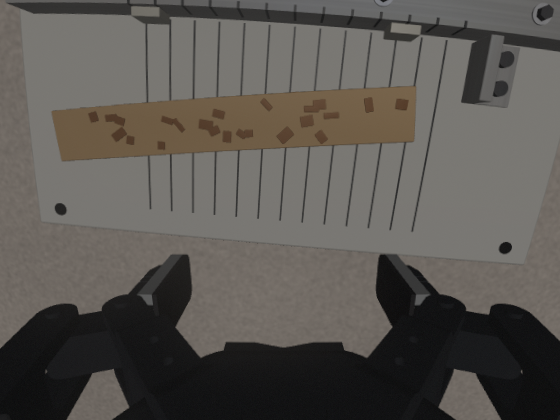

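```bash
python3 -m jog '[[0,0,0,0,0,0,1],[0,0,0,0,0,0,1]]'; python3 -c "
from meas import *
where(); go(-95,45,150); print(get_state()['joint_positions'])"
```

```text
clock: 2.62
tcp_pos: [0.4468, -0.028, 0.1503]
orientation: [-3.098, 0.001, -0.091]
force: [-0.4, 0.8, -0.3]
grip_width: 0.0853
t2.62 board xyz [-91.29  -7.33] 150.31 ori [-3.0979e+00  1.5000e-03 -9.0500e-02] F board -0.52 0.72 -0.25 w 0.0853
shift cm [ 0.05 -5.24  0.26] turn deg [-2.5   0.18  4.64]
[-0.09149527  0.20192211 -0.28780793  1.08256487  0.04369566  3.1405998 ]
```

```bash
sed -i 's/BY if yaw is None/BY+np.pi if yaw is None/' meas.py; python3 -m jog '[[0,-5,0,0,0,-90,1],[0,-5,0,0,0,-90,1],[0,-5,0,0,0,-90,1],[0,-5,0,0,0,-90,1],[0,-5,0,0,0,-90,1],[0,-5,0,0,0,-90,1],[0,-5,0,0,0,-90,1],[0,-5,0,0,0,-90,1],[0,-5,0,0,0,-90,1],[0,-5,0,0,0,-90,1]]'; python3 -c "
from meas import *
where(); go(-95,45,150); print(get_state()['joint_positions'])"
```

```text
clock: 3.88
tcp_pos: [0.4513, 0.0215, 0.1525]
orientation: [-3.14, -0.044, 1.479]
force: [1.0, 1.1, -0.1]
grip_width: 0.0857
t3.88 board xyz [-95.29  42.25] 152.5 ori [-3.1401 -0.0437  1.4788] F board 0.76 1.26 -0.06 w 0.0857
shift cm [0.26 0.05 0.26] turn deg [  1.8   -2.08 -85.42]
[ 0.01911836  0.20402106 -0.2788463   1.08456255  0.04357262  1.68190537]
```

```bash
python3 -m jog '[[0.3,0.1,0.3,1.8,-2.1,-85.4,1],[0.3,0.1,0.3,1.8,-2.1,-85.4,1],[0.3,0.1,0.3,1.8,-2.1,-85.4,1],[0.3,0.1,0.3,1.8,-2.1,-85.4,1],[0.3,0.1,0.3,1.8,-2.1,-85.4,1],[0.3,0.1,0.3,1.8,-2.1,-85.4,1],[0.3,0.1,0.3,1.8,-2.1,-85.4,1],[0.3,0.1,0.3,1.8,-2.1,-85.4,1],[0.3,0.1,0.3,1.8,-2.1,-85.4,1]]'; python3 -c "
from meas import *
where(); go(-95,45,60); print(get_state()['joint_positions'])
s=cams.snapshot('scene'); save(s,'sc1.png'); np.savez('/tmp/sc1.npz',**s)"
```

```text
clock: 5.0
tcp_pos: [0.4525, 0.0244, 0.1496]
orientation: [-3.141, 0.0, 2.967]
force: [-0.4, -0.1, -0.3]
grip_width: 0.0851
t5.00 board xyz [-94.59  45.27] 149.63 ori [-3.1414e+00  1.0000e-04  2.9671e+00] F board -0.37 -0.2 -0.27 w 0.0851
shift cm [ 0.04 -0.02  8.96] turn deg [-0.01  0.01 -0.17]
[ 5.39052199e-02  2.11779640e-01 -2.76222551e-01  1.08272637e+00
 -2.23516063e-04  2.28375299e-01]
```

View pics/sc1.png

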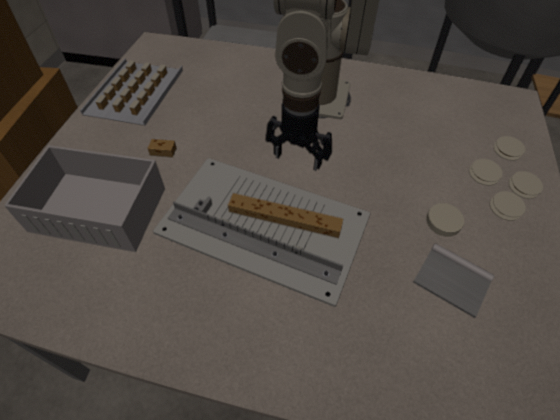

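```bash
python3 -c "
from meas import *
s=dict(np.load('/tmp/sc1.npz'))
c,_=ray(s,[0,0]); v,u=np.mgrid[110:172,260:340]; uv=np.c_[u.ravel(),v.ravel()]
c,d=ray(s,uv); z=s['z_map'][v.ravel(),u.ravel()]; P=c+d*z[:,None]
k=(z>0)&(P[:,2]>0.1); P=P[k]; b=w2b(P)
o=np.argsort(P[:,2])[:40]
for i in o[::2]: print(uv[k][i],b[i].round(0),(P[i,2]*1e3).round(0))
"
```

```text
[281 153] [-105.    1.] 155.0
[280 154] [-100.    1.] 157.0
[276 157] [-87.  -4.] 157.0
[316 169] [-88.  93.] 159.0
[279 155] [-93.   1.] 159.0
[313 169] [-84.  88.] 160.0
[281 152] [-103.    2.] 161.0
[314 169] [-84.  90.] 161.0
[277 157] [-84.  -0.] 161.0
[281 151] [-105.    1.] 162.0
[278 156] [-87.   1.] 163.0
[314 168] [-85.  89.] 163.0
[280 152] [-100.    0.] 163.0
[318 168] [-89.  97.] 163.0
[276 156] [-84.  -3.] 164.0
[277 156] [-84.   0.] 165.0
[318 167] [-90.  97.] 165.0
[276 155] [-85.  -3.] 166.0
[274 153] [-88.  -9.] 166.0
[275 154] [-86.  -6.] 167.0
```

```bash
python3 -m jog '[[0,0,4,0,0,-0.2,1],[0,0,8,0,0,-0.2,1],[0,0,11,0,0,-0.2,1],[0,0,12.5,0,0,-0.2,1],[0,0,13.3,0,0,-0.2,1],[0,0,13.3,0,0,-0.2,1],[0,0,13.3,0,0,-0.2,1]]'; python3 -c "
from meas import *
where(); go(-65,45,16)"
```

```text
clock: 5.92
tcp_pos: [0.4533, 0.024, 0.0173]
orientation: [3.142, 0.002, 2.972]
force: [-0.5, -0.5, 0.7]
grip_width: 0.0853
t5.92 board xyz [-93.73  45.08] 17.33 ori [3.1415e+00 1.6000e-03 2.9723e+00] F board -0.4 -0.54 0.65 w 0.0853
shift cm [-2.87 -0.01  0.14] turn deg [0.   0.09 0.13]
```

```bash
python3 -m jog '[[-1,0,0,0,0,0,1],[-1.8,0,0,0,0,0,1],[-2.1,0,0,0,0,0,1],[-2.4,0,0,0,0,0,1],[-2.7,0,0,0,0,0,1],[-3.0,0,0,0,0,0,1],[-3.3,0,0,0,0,0,1],[-3.6,0,0,0,0,0,1],[-3.9,0,0,0,0,0,1],[-4.2,0,0,0,0,0,1]]'; python3 -c "
from meas import *
where()
s=cams.snapshot('top'); save(s,'t2.png'); barpose(s)"
```

```text
clock: 7.18
tcp_pos: [0.4941, 0.0169, 0.0166]
orientation: [-3.141, 0.0, 2.973]
force: [-0.0, 0.0, 0.1]
grip_width: 0.0851
t7.17 board xyz [-52.31  45.01] 16.58 ori [-3.1413  0.      2.9729] F board -0.02 -0.0 0.09 w 0.0851
bar corners(board) [[-27.6, -95.5], [9.7, -92.9], [4.1, -11.2], [-32.1, -17.6]] size [37.4 81.9 36.8 78.1] ctr [-11.5 -54.3]
```

View pics/t2.png

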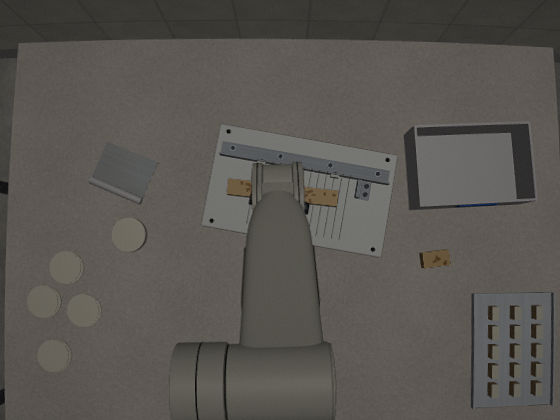

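Top view: the left finger has contacted the bar, its left end is swinging in at (238,187), and bystanders are in place. I'll keep pushing.

```bash
python3 -m jog '[[-0.4,0,0,0,0,0,1],[-0.8,0,0,0,0,0,1],[-1.2,0,0,0,0,0,1],[-1.6,0,0,0,0,0,1],[-2.0,0,0,0,0,0,1],[-2.4,0,0,0,0,0,1],[-2.8,0,0,0,0,0,1],[-3.2,0,0,0,0,0,1],[-3.5,0,0,0,0,0,1],[-3.7,0,0,0,0,0,1]]'; python3 -c "
from meas import *
where()
s=cams.snapshot('scene'); save(s,'s2.png'); s=cams.snapshot('wrist'); save(s,'w2.png');where()"
```

```text
clock: 8.48
tcp_pos: [0.5307, 0.0107, 0.0167]
orientation: [-3.141, 0.0, 2.973]
force: [-1.0, 0.1, 0.7]
grip_width: 0.0853
t8.47 board xyz [-15.25  45.15] 16.65 ori [-3.1414e+00  2.0000e-04  2.9729e+00] F board -0.98 -0.08 0.74 w 0.0853
t8.57 board xyz [-14.93  45.17] 16.72 ori [-3.1414e+00  9.0000e-04  2.9729e+00] F board 0.86 -0.17 0.29 w 0.0853
```

View pics/s2.png

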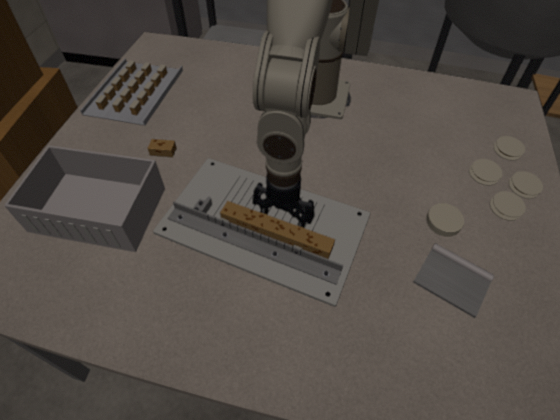

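View pics/w2.png

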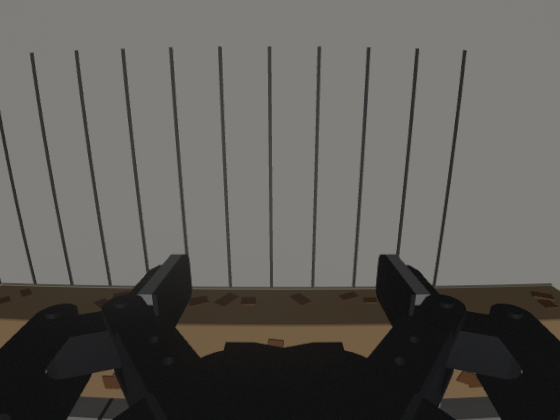

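Bar is now squared to the fingers (near edge horizontal at row ~287 in the wrist view). About 8 mm remain to the pads.

```bash
python3 -m jog '[[-0.15,0,0,0,0,0,1],[-0.3,0,0,0,0,0,1],[-0.45,0,0,0,0,0,1],[-0.55,0,0,0,0,0,1]]'; python3 -c "
from meas import *
where()"; python3 -m jog '[[-0.1,0,0,0,0,0,1],[-0.1,0,0,0,0,0,1]]'; python3 -c "
from meas import *
where()"
```

```text
clock: 9.07
tcp_pos: [0.536, 0.0098, 0.0166]
orientation: [-3.141, 0.0, 2.973]
force: [-1.8, 0.6, 0.5]
grip_width: 0.0853
t9.07 board xyz [-9.87 45.16] 16.64 ori [-3.1413e+00  1.0000e-04  2.9729e+00] F board -1.89 0.3 0.46 w 0.0853
clock: 9.32
tcp_pos: [0.5371, 0.0096, 0.0166]
orientation: [-3.141, 0.0, 2.973]
force: [-0.6, 0.7, 0.4]
grip_width: 0.0857
t9.32 board xyz [-8.76 45.17] 16.63 ori [-3.1413e+00  4.0000e-04  2.9729e+00] F board -0.76 0.59 0.35 w 0.0857
```

```bash
python3 -m jog '[[-0.05,0,0,0,0,0,1],[-0.1,0,0,0,0,0,1]]'; python3 -m jog '[[-0.05,0,0,0,0,0,1],[-0.1,0,0,0,0,0,1]]';  python3 -c "
from meas import *
where()"
```

```text
clock: 9.57
tcp_pos: [0.5378, 0.0095, 0.0166]
orientation: [-3.141, -0.0, 2.973]
force: [-1.4, 0.4, 1.0]
grip_width: 0.0851
clock: 9.82
tcp_pos: [0.5385, 0.0094, 0.0166]
orientation: [-3.141, -0.001, 2.973]
force: [-2.8, 0.6, 1.4]
grip_width: 0.0853
t9.82 board xyz [-7.37 45.17] 16.57 ori [-3.1414e+00 -7.0000e-04  2.9728e+00] F board -2.88 0.11 1.41 w 0.0853
```

```bash
for i in 1 2; do python3 -m jog '[[-0.05,0,0,0,0,0,1],[-0.05,0,0,0,0,0,1]]'|sed -n '2p;4p'; done; python3 -c "
from meas import *
where()"
```

```text
tcp_pos: [0.5385, 0.0093, 0.0165]
force: [-4.1, 1.3, 2.5]
tcp_pos: [0.5385, 0.0093, 0.0163]
force: [-6.3, 1.0, 2.9]
t10.32 board xyz [-7.34 45.06] 16.31 ori [-3.1411e+00 -2.5000e-03  2.9727e+00] F board -6.37 -0.11 2.88 w 0.0854
```

```bash
python3 -m jog '[[1.0,0,0,0,0,0,1],[2.5,0,0,0,0,0,1],[3.0,0,-1.5,0,0,0,0],[3.0,4,-1.5,0,0,0,0],[3.0,6.5,-1.5,0,0,0,0],[3.0,6.5,-1.5,0,0,0,0],[3.0,6.5,-1.5,0,0,0,0],[3.0,6.5,-1.5,0,0,0,0],[3.0,6.5,-1.5,0,0,0,0]]' 40; python3 -c "
from meas import *
where();go(-9,110,30)
s=cams.snapshot('top'); save(s,'t3.png'); s=cams.snapshot('scene'); save(s,'s3.png')"
```

```text
clock: 11.45
tcp_pos: [0.5211, 0.0775, 0.0317]
orientation: [-3.141, 0.0, 2.972]
force: [-1.0, 0.0, 0.1]
grip_width: -0.0
t11.45 board xyz [-36.06 109.33] 31.68 ori [-3.1412e+00  1.0000e-04  2.9718e+00] F board -0.95 -0.15 0.12 w -0.0
shift cm [-2.71  0.06  0.17] turn deg [-0.02  0.01  0.1 ]
```

View pics/t3.png

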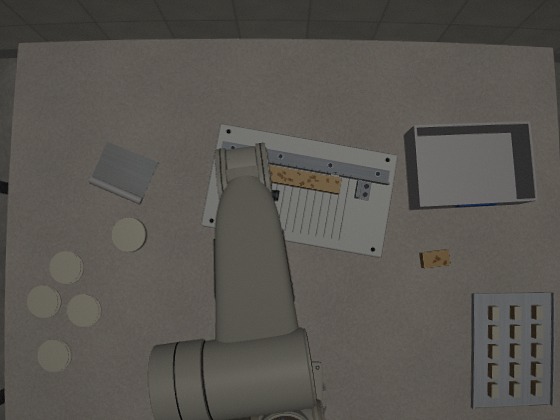

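View pics/s3.png

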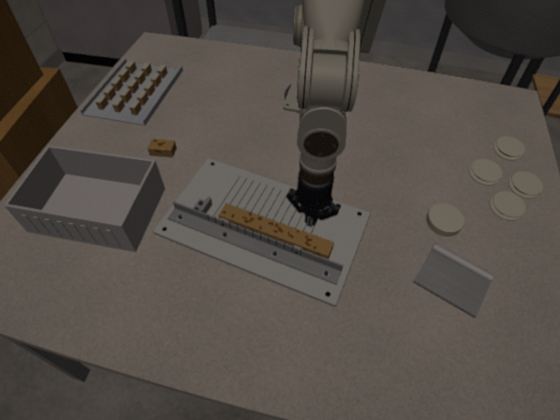

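Top and scene views show the bar along the fence (right end at about (341,184) in top). Now a steady push opposite the left pad.

```bash
python3 -m jog '[[-1,0.1,0.2,0,0,0.1,0],[-1.8,0.1,0.2,0,0,0.1,0],[-2.2,0.1,0.2,0,0,0.1,0],[-2.5,0.1,0.2,0,0,0.1,0],[-2.6,0.1,0.2,0,0,0.1,0],[-2.7,0.1,0.2,0,0,0.1,0],[-2.8,0.1,0.2,0,0,0.1,0],[-2.85,0.1,0.2,0,0,0.1,0]]'; python3 -c "
from meas import *
where()"
```

```text
clock: 12.55
tcp_pos: [0.5494, 0.0745, 0.0297]
orientation: [-3.141, 0.0, 2.971]
force: [-0.0, 1.0, 1.2]
grip_width: -0.0
t12.55 board xyz [ -7.65 111.19] 29.69 ori [-3.1414e+00  2.0000e-04  2.9713e+00] F board -0.19 0.98 1.22 w -0.0
```

```bash
for i in 1 2; do python3 -m jog '[[-0.05,0,0,0,0,0,0],[-0.05,0,0,0,0,0,0]]'|sed -n '2p;4p'; done; python3 -c "
from meas import *
where()"
```

```text
tcp_pos: [0.5498, 0.0744, 0.0296]
force: [0.5, 0.5, 0.4]
tcp_pos: [0.5498, 0.0743, 0.0295]
force: [-2.4, -0.2, 1.0]
t13.05 board xyz [ -7.29 111.14] 29.46 ori [-3.1413e+00 -1.1000e-03  2.9713e+00] F board -2.29 -0.59 1.01 w -0.0005
```

```bash
for i in 1 2; do python3 -m jog '[[-0.04,0,0,0,0,0,0],[-0.07,0,0,0,0,0,0]]'|sed -n '2p;4p'; done; python3 -c "
from meas import *
where()"
```

```text
tcp_pos: [0.5498, 0.0743, 0.0293]
force: [-6.0, 0.3, 3.2]
tcp_pos: [0.5498, 0.0743, 0.0292]
force: [-7.1, 0.9, 3.0]
t13.55 board xyz [ -7.27 111.05] 29.17 ori [-3.1411 -0.0038  2.9716] F board -7.12 -0.32 2.99 w 0.0001
```

```bash
python3 -m jog '[[-0.04,0,0,0,0,0,0],[-0.06,0,0,0,0,0,0],[-0.06,0,0,0,0,0,0]]'|sed -n '2p;4p'; python3 -c "
from meas import *
where()"
```

```text
tcp_pos: [0.5498, 0.0742, 0.029]
force: [-7.8, 1.1, 3.9]
t13.93 board xyz [ -7.29 111.03] 29.01 ori [-3.1411 -0.005   2.9717] F board -7.89 -0.22 3.89 w -0.0
```

```bash
python3 -m jog '[[-0.03,0,0,0,0,0,0],[-0.05,0,0,0,0,0,0],[-0.05,0,0,0,0,0,0],[-0.05,0,0,0,0,0,0],[-0.05,0,0,0,0,0,0]]'|sed -n '2p;4p'; python3 -c "
from meas import *
for i in range(4): where(); cams.snapshot('wrist')"
```

```text
tcp_pos: [0.5498, 0.0742, 0.029]
force: [-8.8, 1.7, 4.4]
t14.55 board xyz [ -7.26 111.02] 28.98 ori [-3.141  -0.0059  2.9718] F board -8.99 0.18 4.43 w -0.0002
t14.60 board xyz [ -7.25 111.03] 28.98 ori [-3.1411 -0.0059  2.9718] F board -8.25 1.29 4.44 w 0.0001
t14.65 board xyz [ -7.26 111.03] 28.98 ori [-3.141  -0.0059  2.9719] F board -8.84 0.39 4.14 w 0.0001
t14.70 board xyz [ -7.26 111.  ] 28.96 ori [-3.141  -0.0059  2.9718] F board -9.07 0.77 4.82 w -0.0
```

```bash
python3 -m jog '[[-0.03,0,0,0,0,0,0],[-0.03,0,0,0,0,0,0],[-0.03,0,0,0,0,0,0],[-0.03,0,0,0,0,0,0],[-0.03,0,0,0,0,0,0]]'|sed -n '2p;4p'; python3 -c "
from meas import *
for i in range(4): where(); cams.snapshot('wrist')"
```

```text
tcp_pos: [0.5498, 0.0742, 0.0289]
force: [-9.2, 1.9, 5.0]
t15.38 board xyz [ -7.27 110.99] 28.89 ori [-3.141  -0.0065  2.9718] F board -9.43 0.26 5.02 w -0.0003
t15.43 board xyz [ -7.26 110.97] 28.89 ori [-3.1409 -0.0065  2.9718] F board -9.48 0.5 4.76 w 0.0002
t15.47 board xyz [ -7.25 111.  ] 28.88 ori [-3.141  -0.0065  2.9719] F board -8.81 0.63 5.04 w -0.0
t15.53 board xyz [ -7.28 110.99] 28.86 ori [-3.141  -0.0065  2.9719] F board -8.92 0.66 4.4 w 0.0
```

```bash
python3 -m jog '[[0.5,0,0,0,0,0,0],[1.5,0,0,0,0,0,0],[3.0,0,0,0,0,0,0],[3.0,-5,0,0,0,0,0],[3.0,-10,0,0,0,0,0],[3.0,-15,0,0,0,0,0],[3.0,-18,0,0,0,0,0],[3.0,-19,0,0,0,0,0],[3.0,-19,0,0,0,0,0]]'; python3 -c "
from meas import *
where();go(-9,-80,30)
s=cams.snapshot('top'); save(s,'t4.png');barpose(s)"
```

```text
clock: 16.7
tcp_pos: [0.4916, -0.1086, 0.0298]
orientation: [3.142, 0.001, 2.97]
force: [-0.1, 0.2, -0.1]
grip_width: -0.0002
t16.70 board xyz [-33.38 -79.04] 29.85 ori [3.1416e+00 1.0000e-03 2.9702e+00] F board -0.15 0.19 -0.12 w -0.0002
shift cm [-2.44 -0.1  -0.01] turn deg [0.   0.06 0.01]
bar corners(board) [[4.8, -49.2], [41.8, -51.5], [42.9, 179.4], [5.6, 179.3]] size [ 37.1 230.9  37.3 228.5] ctr [23.8 64.5]
```

View pics/t4.png

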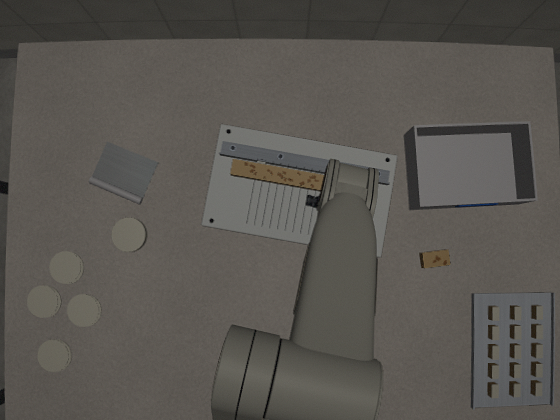

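Bar edge at x≈5 mm along its whole visible length, square to the board. Next: push opposite the right pad.

```bash
python3 -m jog '[[-1,0,0,0,0,0,0],[-1.8,0,0,0,0,0,0],[-2.1,0,0,0,0,0,0],[-2.3,0,0,0,0,0,0],[-2.4,0,0,0,0,0,0],[-2.5,0,0,0,0,0,0],[-2.55,0,0,0,0,0,0],[-2.6,0,0,0,0,0,0],[-2.6,0,0,0,0,0,0]]'; python3 -c "
from meas import *
where()"
```

```text
clock: 17.88
tcp_pos: [0.517, -0.1128, 0.0297]
orientation: [-3.141, 0.0, 2.971]
force: [-0.7, -1.0, 0.2]
grip_width: 0.0003
t17.88 board xyz [ -7.6  -78.87] 29.73 ori [-3.1413e+00  3.0000e-04  2.9711e+00] F board -0.53 -1.12 0.19 w 0.0003
```

```bash
for i in 1 2 3; do python3 -m jog '[[-0.04,0,0,0,0,0,0],[-0.07,0,0,0,0,0,0]]'|sed -n '2p;4p'; done; python3 -c "
from meas import *
where()"
```

```text
tcp_pos: [0.5175, -0.1129, 0.0296]
force: [-0.1, 0.4, 0.3]
tcp_pos: [0.5175, -0.1128, 0.0294]
force: [-3.0, 0.2, 1.1]
tcp_pos: [0.5175, -0.1128, 0.0293]
force: [-6.0, 0.3, 2.2]
t18.62 board xyz [ -7.13 -78.8 ] 29.27 ori [-3.1414e+00 -3.0000e-03  2.9712e+00] F board -5.94 -0.71 2.18 w -0.0002
```

```bash
python3 -m jog '[[-0.05,0,0,0,0,0,0],[-0.1,0,0,0,0,0,0],[-0.12,0,0,0,0,0,0],[-0.12,0,0,0,0,0,0],[-0.12,0,0,0,0,0,0],[-0.12,0,0,0,0,0,0]]'|sed -n '2p;4p'; python3 -c "
from meas import *
for i in range(4): where(); cams.snapshot('wrist')"
```

```text
tcp_pos: [0.5176, -0.1128, 0.029]
force: [-8.2, 1.3, 3.6]
t19.38 board xyz [ -7.1 -78.8] 29.01 ori [-3.1414 -0.0052  2.9711] F board -8.32 -0.17 3.63 w -0.0002
t19.43 board xyz [ -7.12 -78.78] 28.99 ori [-3.1414 -0.0052  2.9711] F board -7.34 -0.19 3.33 w 0.0
t19.48 board xyz [ -7.12 -78.8 ] 29.0 ori [-3.1414 -0.0052  2.9711] F board -8.55 -0.12 4.08 w -0.0
t19.52 board xyz [ -7.13 -78.81] 28.99 ori [-3.1414 -0.0052  2.9711] F board -7.07 0.65 3.36 w 0.0001
```

```bash
python3 -m jog '[[-0.04,0,0,0,0,0,0],[-0.07,0,0,0,0,0,0],[-0.07,0,0,0,0,0,0],[-0.07,0,0,0,0,0,0],[-0.07,0,0,0,0,0,0],[-0.07,0,0,0,0,0,0]]'|sed -n '2p;4p'; python3 -c "
from meas import *
for i in range(4): where(); cams.snapshot('wrist')"
```

```text
tcp_pos: [0.5175, -0.1128, 0.0288]
force: [-8.4, 0.7, 3.7]
t20.32 board xyz [ -7.12 -78.77] 28.84 ori [-3.1414 -0.0066  2.9711] F board -8.42 -0.7 3.66 w -0.0001
t20.38 board xyz [ -7.11 -78.79] 28.84 ori [-3.1414 -0.0066  2.9711] F board -8.82 -0.43 4.02 w -0.0001
t20.43 board xyz [ -7.11 -78.8 ] 28.83 ori [-3.1414 -0.0066  2.9711] F board -8.5 -1.49 5.15 w -0.0004
t20.48 board xyz [ -7.1  -78.78] 28.85 ori [-3.1414 -0.0066  2.9711] F board -8.72 -0.14 4.12 w -0.0001
```

```bash
python3 -m jog '[[-0.05,0,0,0,0,0,0],[-0.05,0,0,0,0,0,0],[-0.05,0,0,0,0,0,0],[-0.05,0,0,0,0,0,0],[-0.05,0,0,0,0,0,0]]'|sed -n '2p;4p'; python3 -c "
from meas import *
for i in range(3): where(); cams.snapshot('wrist')"
```

```text
tcp_pos: [0.5175, -0.1128, 0.0287]
force: [-9.6, 1.9, 4.9]
t21.15 board xyz [ -7.11 -78.8 ] 28.71 ori [-3.1415 -0.0076  2.9711] F board -9.79 0.19 4.88 w 0.0001
t21.20 board xyz [ -7.15 -78.78] 28.71 ori [-3.1414 -0.0076  2.9711] F board -10.12 -0.58 4.86 w -0.0001
t21.25 board xyz [ -7.15 -78.76] 28.71 ori [-3.1415 -0.0076  2.9711] F board -10.63 -0.52 4.7 w 0.0
```

```bash
python3 -m jog '[[0.5,0,0,0,0,0,0],[1.5,0,0,0,0,0,0],[3.0,0,-2,0,0,0,0],[3.0,6,-4,0,0,0,0],[3.0,12,-4,0,0,0,0],[3.0,18,-4,0,0,0,0],[3.0,24,-4,0,0,0,0],[3.0,28,-4,0,0,0,0],[1.0,30.5,-4,0,0,0,0],[-1.0,30.5,-4,0,0,0,0]]'; python3 -c "
from meas import *
where();go(25,225,30)"
```

```text
clock: 22.55
tcp_pos: [0.5841, 0.1882, 0.07]
orientation: [3.14, 0.003, 2.975]
force: [0.2, -0.8, 0.8]
grip_width: -0.0001
t22.55 board xyz [  7.13 229.13] 70.02 ori [3.1402e+00 2.5000e-03 2.9751e+00] F board 0.35 -0.71 0.85 w -0.0001
shift cm [-1.78 -0.43  4.01] turn deg [0.08 0.14 0.29]
```

```bash
python3 -m jog '[[-1.8,-0.4,0,0,0,0.3,0],[-1.8,-0.4,2,0,0,0.3,0],[-1.8,-0.4,3.5,0,0,0.3,0],[-1.8,-0.4,4,0,0,0.3,0],[-1.8,-0.4,4,0,0,0.3,0]]'; python3 -c "
from meas import *
where();go(25,205,30)
s=cams.snapshot('top'); save(s,'t5.png');barpose(s);s=cams.snapshot('scene'); save(s,'s5.png')"
```

```text
clock: 23.18
tcp_pos: [0.5997, 0.1784, 0.0293]
orientation: [-3.141, -0.0, 2.966]
force: [0.2, -0.1, 0.7]
grip_width: 0.0002
t23.18 board xyz [ 24.11 222.17] 29.3 ori [-3.1411e+00 -5.0000e-04  2.9662e+00] F board 0.24 -0.09 0.73 w 0.0002
shift cm [-0.1  -1.72 -0.07] turn deg [-0.03 -0.03 -0.22]
bar corners(board) [[5.1, -95.0], [42.4, -95.4], [42.5, 175.0], [5.2, 179.8]] size [ 37.3 270.4  37.6 274.9] ctr [23.8 41.1]
```

View pics/t5.png

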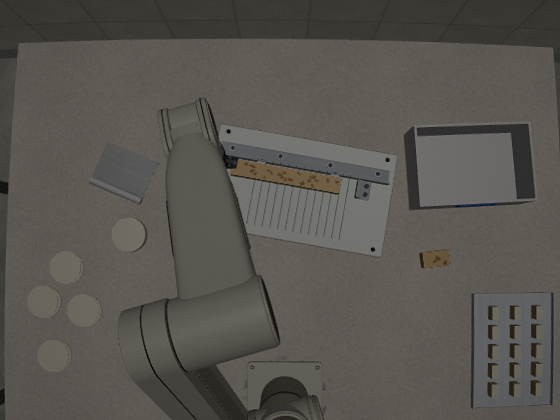

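View pics/s5.png

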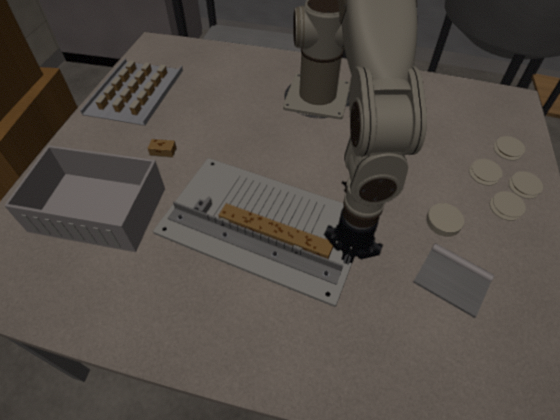

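Bar parallel to the fence (edges x=5.1/5.2 mm), tool closed and left of its left end, nothing else disturbed. Pushing lengthwise now.

```bash
python3 -m jog '[[-0.2,-1,0,0,0,-0.2,0],[-0.2,-1.8,0,0,0,-0.2,0],[-0.2,-2.2,0,0,0,-0.2,0],[-0.2,-2.5,0,0,0,-0.2,0],[-0.2,-2.8,0,0,0,-0.2,0],[-0.2,-3.1,0,0,0,-0.2,0],[-0.2,-3.5,0,0,0,-0.2,0],[-0.2,-3.9,0,0,0,-0.2,0],[-0.2,-4.3,0,0,0,-0.2,0],[-0.2,-4.7,0,0,0,-0.2,0]]'; python3 -c "
from meas import *
where()
s=cams.snapshot('top'); save(s,'t6.png');barpose(s)"
```

```text
clock: 24.52
tcp_pos: [0.5938, 0.1315, 0.0297]
orientation: [-3.141, 0.0, 2.969]
force: [0.3, 1.3, -0.5]
grip_width: 0.0002
t24.52 board xyz [ 26.35 174.96] 29.67 ori [-3.1414e+00  2.0000e-04  2.9695e+00] F board 0.09 1.37 -0.45 w 0.0002
bar corners(board) [[4.7, -115.0], [42.1, -114.5], [42.0, 135.2], [5.3, 127.0]] size [ 37.4 249.7  37.6 242. ] ctr [23.5  8.2]
```

```bash
python3 -m jog '[[0,-0.3,0,0,0,0,0],[0,-0.6,0,0,0,0,0],[0,-0.9,0,0,0,0,0],[0,-1.2,0,0,0,0,0],[0,-1.5,0,0,0,0,0],[0,-1.7,0,0,0,0,0],[0,-1.85,0,0,0,0,0],[0,-1.95,0,0,0,0,0]]'; python3 -c "
from meas import *
where()
s=cams.snapshot('top'); save(s,'t6.png');barpose(s)"
```

```text
clock: 25.58
tcp_pos: [0.5905, 0.1124, 0.0296]
orientation: [-3.141, 0.0, 2.969]
force: [0.0, 0.7, 0.3]
grip_width: -0.0001
t25.57 board xyz [ 26.31 155.62] 29.62 ori [-3.1414e+00  1.0000e-04  2.9694e+00] F board -0.11 0.7 0.26 w -0.0001
bar corners(board) [[4.5, -134.5], [41.8, -135.9], [42.1, 111.8], [4.8, 101.6]] size [ 37.3 247.7  38.7 236.1] ctr [ 23.3 -14.3]
```

```bash
for i in 1 2; do python3 -m jog '[[0,-0.05,0,0,0,0,0],[0,-0.1,0,0,0,0,0]]'|sed -n '2p;4p'; done; python3 -c "
from meas import *
where()"
```

```text
tcp_pos: [0.5904, 0.1116, 0.0296]
force: [0.5, 1.5, -0.6]
tcp_pos: [0.5902, 0.1105, 0.0296]
force: [0.1, 0.9, 0.3]
t26.12 board xyz [ 26.3  153.69] 29.62 ori [-3.1413e+00  2.0000e-04  2.9695e+00] F board -0.1 0.94 0.33 w 0.0002
```

```bash
for i in 1 2 3 4; do python3 -m jog '[[0,-0.05,0,0,0,0,0],[0,-0.07,0,0,0,0,0]]'|sed -n '2p;4p'; done; python3 -c "
from meas import *
where()"
```

```text
tcp_pos: [0.59, 0.1099, 0.0296]
force: [0.1, 2.3, 0.1]
tcp_pos: [0.59, 0.1098, 0.0296]
force: [0.9, 4.2, -0.3]
tcp_pos: [0.59, 0.1098, 0.0297]
force: [0.4, 6.8, -0.5]
tcp_pos: [0.59, 0.1098, 0.0297]
force: [0.7, 7.8, -1.5]
t27.12 board xyz [ 26.32 152.89] 29.71 ori [3.1381e+00 2.0000e-04 2.9708e+00] F board -0.61 7.78 -1.49 w -0.0002
```

```bash
python3 -m jog '[[0,-0.03,0,0,0,0,0],[0,-0.05,0,0,0,0,0],[0,-0.05,0,0,0,0,0],[0,-0.05,0,0,0,0,0],[0,-0.05,0,0,0,0,0]]'|sed -n '2p;4p'; python3 -c "
from meas import *
for i in range(3): where(); s=cams.snapshot('top')
save(s,'t7.png');barpose(s)"
```

```text
tcp_pos: [0.59, 0.1097, 0.0297]
force: [1.2, 8.6, -1.0]
t27.75 board xyz [ 26.3  152.88] 29.69 ori [3.1373e+00 2.0000e-04 2.9713e+00] F board -0.33 8.7 -1.0 w 0.0002
t27.80 board xyz [ 26.33 152.87] 29.7 ori [3.1373e+00 3.0000e-04 2.9712e+00] F board -0.08 8.22 -0.91 w 0.0001
t27.85 board xyz [ 26.29 152.87] 29.71 ori [3.1373e+00 2.0000e-04 2.9713e+00] F board -0.88 9.07 -1.68 w 0.0004
bar corners(board) [[4.0, -137.8], [41.5, -137.8], [42.0, 104.3], [4.5, 96.6]] size [ 37.5 242.2  38.3 234.4] ctr [ 23.  -18.7]
```

```bash
python3 -m jog '[[0,0.2,0,0,0,0,0],[0,0.5,0,0,0,0,0],[0,1.5,0,0,0,0,0],[0,3,0,0,0,0,0],[0,3,-4,0,0,0,0],[4,2,-6,0,0,0,0],[8,-4,-6,0,0,0,0],[8,-9,-6,0,0,0,0],[8,-13,-6,0,0,0,0],[8,-14,-6,0,0,0,0]]'; python3 -c "
from meas import *
where();go(-36,15,30)
s=cams.snapshot('scene'); save(s,'s8.png');s=cams.snapshot('top');save(s,'t8.png')"
```

```text
clock: 29.15
tcp_pos: [0.4866, -0.0183, 0.09]
orientation: [-3.141, 0.001, 2.967]
force: [0.4, -0.2, -0.5]
grip_width: -0.0002
t29.15 board xyz [-53.75   9.05] 89.99 ori [-3.1411e+00  6.0000e-04  2.9668e+00] F board 0.43 -0.15 -0.45 w -0.0002
shift cm [-1.77  0.6   6.  ] turn deg [-0.03  0.03 -0.19]
```

View pics/s8.png

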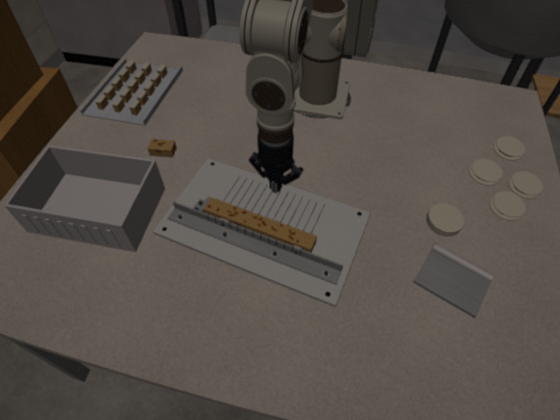

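View pics/t8.png

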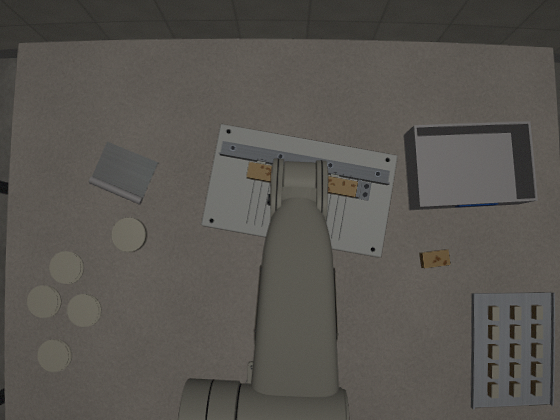

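Bar's right end at the stop (top ≈(357,187)). Now a gentle seating push midway between the pads.

```bash
python3 -m jog '[[-1.5,0.6,2,0,0,-0.2,0],[-1.8,0.6,5,0,0,-0.2,0],[-2.5,0.6,6,0,0,-0.2,0],[-3.5,0.6,6,0,0,-0.2,0],[-4.0,0.6,6,0,0,-0.2,0],[-4.3,0.6,6,0,0,-0.2,0],[-4.5,0.6,6,0,0,-0.2,0],[-4.5,0.6,6,0,0,-0.2,0]]'; python3 -c "
from meas import *
where()";  for i in 1 2 3; do python3 -m jog '[[-0.05,0,0,0,0,0,0],[-0.07,0,0,0,0,0,0]]'|sed -n '2p;4p'; done; python3 -c "
from meas import *
where()"
```

```text
clock: 30.25
tcp_pos: [0.5323, -0.0188, 0.03]
orientation: [-3.141, 0.001, 2.973]
force: [-1.2, 0.1, -0.3]
grip_width: -0.0001
t30.25 board xyz [-8.61 16.34] 30.0 ori [-3.1414e+00  6.0000e-04  2.9727e+00] F board -1.22 -0.13 -0.32 w -0.0001
tcp_pos: [0.5327, -0.0188, 0.0297]
force: [-0.9, -0.7, 0.4]
tcp_pos: [0.5331, -0.0189, 0.0295]
force: [-1.5, 1.0, 0.7]
tcp_pos: [0.5337, -0.0191, 0.0294]
force: [-2.3, 0.5, 1.4]
t31.00 board xyz [-7.23 16.33] 29.45 ori [-3.1412e+00 -1.0000e-03  2.9729e+00] F board -2.36 0.12 1.44 w -0.0002
```

```bash
for i in 1 2; do python3 -m jog '[[-0.05,0,0,0,0,0,0],[-0.08,0,0,0,0,0,0],[-0.08,0,0,0,0,0,0]]'|sed -n '2p;4p'; done; python3 -c "
from meas import *
where()"
```

```text
tcp_pos: [0.5337, -0.019, 0.0293]
force: [-4.7, 0.8, 2.4]
tcp_pos: [0.5337, -0.0191, 0.0291]
force: [-6.2, 0.6, 3.9]
t31.75 board xyz [-7.18 16.35] 29.15 ori [-3.1412 -0.004   2.9731] F board -6.22 -0.48 3.92 w -0.0
```

```bash
python3 -m jog '[[0.2,0,0,0,0,0,0],[0.6,0,0,0,0,0,0],[1.5,0,0,0,0,0,0],[3,0,-3,0,0,0,0],[6,5,-8,0,0,0,0],[8,10,-12,0,0,0,0],[8,16,-12,0,0,0,0],[8,22,-12,0,0,0,0],[8,28,-12,0,0,0,0],[8,28,-12,0,0,0,0]]'; python3 -c "
from meas import *
where()
s=cams.snapshot('top');save(s,'t9.png');barpose(s)
im=cv2.cvtColor(s['color'],cv2.COLOR_RGB2BGR)
cv2.imwrite('pics/t9c.png',cv2.resize(im[120:240,220:400],None,fx=4.4,fy=4.4,interpolation=cv2.INTER_CUBIC))
s=cams.snapshot('scene');save(s,'s9.png')
im=cv2.cvtColor(s['color'],cv2.COLOR_RGB2BGR)
cv2.imwrite('pics/s9c.png',cv2.resize(im[150:300,150:380],None,fx=3.4,fy=3.4,interpolation=cv2.INTER_CUBIC))"
```

```text
clock: 33.0
tcp_pos: [0.5042, 0.2743, 0.1497]
orientation: [3.14, 0.002, 2.978]
force: [-0.6, -1.0, 0.1]
grip_width: 0.0002
t33.00 board xyz [-86.39 300.34] 149.65 ori [3.1398e+00 1.9000e-03 2.9783e+00] F board -0.44 -1.06 0.12 w 0.0002
bar corners(board) [[5.6, -137.7], [42.3, -138.3], [42.6, 137.8], [5.3, 137.5]] size [ 36.7 276.1  37.3 275.2] ctr [24.  -0.2]
```

View pics/t9c.png

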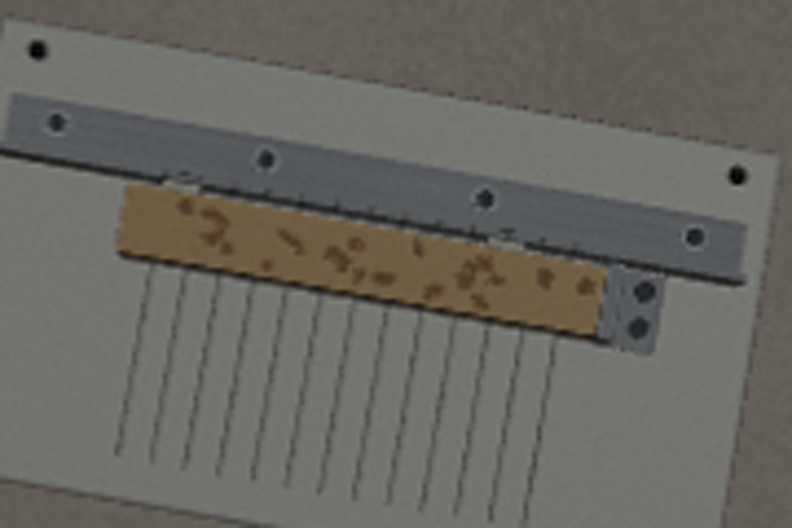

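View pics/s9c.png

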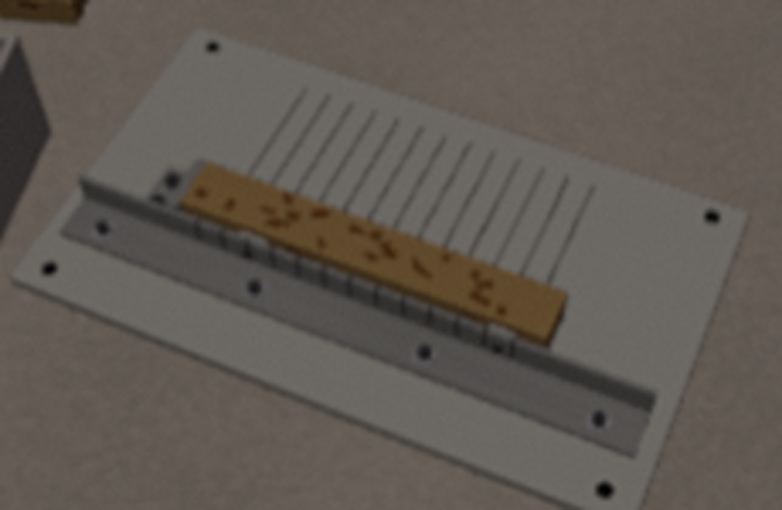

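View pics/t9.png

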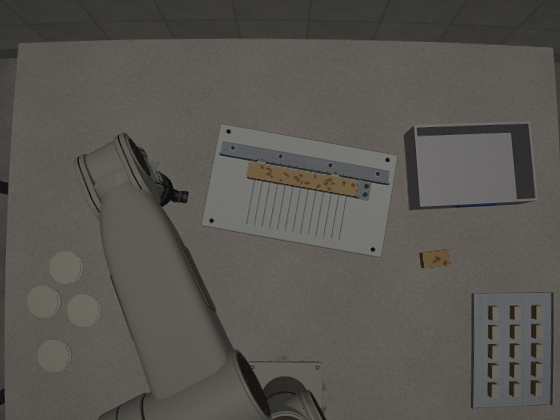

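```bash
python3 -c "
from meas import *
s=cams.snapshot('top');barpose(s);where();print(job_done())"
```

```text
bar corners(board) [[5.6, -137.7], [42.9, -138.3], [42.2, 137.8], [5.3, 137.5]] size [ 37.3 276.1  36.9 275.2] ctr [24.  -0.2]
t33.15 board xyz [-86.32 295.69] 149.27 ori [-3.1404e+00 -2.0000e-04  2.9734e+00] F board -1.33 -0.12 0.53 w 0.0003
the job is handed in; nothing more can be done
None
```

The bar is seated on both pads and the end stop, and I handed the job in at about 33 s with the arm clear of everything.

**What I did**
- I squared the bar to the fence with the two open fingertips. I then closed the gripper and pressed straight onto the left pad at about 9 N and onto the right pad at about 10 N, holding each for well over 0.2 s.
- I pushed the bar lengthwise to the stop, holding 8–9 N on its left end for over 0.5 s. By the given friction range, at least 5 N of that bore on the stop.
- That end push moved the bar about 0.7 mm off the pads. I corrected it with a 6 N push between the pads, and did not repeat the end push afterwards.

**Last checks**
- **Position:** the top view puts the bar's middle at x = 24.0, y = -0.2 mm, against a home of 25, 0. The 1 mm in x matches the reading when the bar was fully pressed on the pads, so I take it as camera bias.
- **Squareness:** it lies within about 0.1° of the fence, flat on the board, with its right end at the stop.
- **Force:** the highest wrist reading along the push direction was about 10.6 N, or 11–12 N including the vertical part, against the 16 N limit. These are end-of-move readings, so a short peak in between would not show.
- **Bystanders:** the offcut, crate and wafer discs in view look unmoved. The arm hid the scraper and the wafer stack near it in the last picture; both were in place in the picture before.
- **Wrong turn:** early on I turned the wrist the wrong way and reached its joint limit, in free air with no contact, then turned it back.

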